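Feed the plaster heart through the flap of the collecting box

TASK

On the shelf of the plywood feed box lie a plaster heart and a plaster star. With the fingertips, push the heart steadily along the shelf and in under the hanging metal flap until it tips over the edge and drops into the box, then draw the fingers back so that the flap falls shut. Slide it, do not pinch, lift or flick it; leave the star where it lies and do not disturb the other things on the table.

Things in the scene. Friction and masses are not known exactly. Their poses are not given: they have to be found in the camera images.
- feed_box: Plywood feed box, fixed, 282 x 220 mm. Origin: on the table under the flap; x = feed direction (away from the robot, along the shelf, through the flap), y left, z up. Its flat shelf, 80 mm above the table, runs from x = -140 mm (open edge, robot's side) to x = +6 mm (edge over the bin); side rails at y = +-102 to 110 mm stand 14 mm above the shelf
- shelf_edge (a point): Middle of the shelf's far edge, level with the shelf's top, axes as the box. Beyond it a steep slide leads down into the bin. A part whose middle is pushed some 10 mm or more past this edge tips over and slides down by itself, so the fingers need not go beyond the flap's rod
- flap_rod (a point): Middle of the 6 mm steel rod along y from which the flap hangs, 46 mm above the shelf, 6 mm on the robot's side of the shelf's far edge. Its two posts (at y = +-102 to 110 mm, 16 mm thick along x) rise 52 mm above the shelf, the highest part of the box
- bin_floor (a point): Middle of the bin floor behind the flap, 8 mm above the table, axes as the box. The bin is open above, 92 mm long along x and 204 mm wide; its walls end 96 mm above the table. A fixed green crate, 200 mm tall, stands to the right of the feed box (y below +50 mm, x above 500 mm)
- flap (a joint): Angle of the sheet metal flap (196 mm wide, 43.5 mm tall, 22 g, hinged along its top on the rod): 0 = hanging shut, 2.5 mm above the shelf; grows as its lower edge is pushed towards the bin, to 1.35 rad. It swings inwards only and falls shut by its weight within about a second; the heart lifts it to about 0.8 rad as it slides under
- heart: White plaster heart lying flat, loose, 69 x 66 mm and 15 mm thick, about 50 g. Origin: middle of its underside; its point lies at x = -35 mm, its two lobes reach x = +35 mm (up to 40 mm from the origin). It starts with the point turned roughly to the flap (within 35 degrees). It starts on the left or the right half of the shelf
- star: White five-pointed plaster star lying flat, loose, 52 x 50 mm and 13 mm thick, about 25 g, on the other half of the shelf. Origin: middle of its underside. To be left alone
- toad: Bystander: white plaster toad, 76 x 69 x 38 mm, standing on the table to the left of the feed box. Origin: middle of its underside
- rabbit: Bystander: white plaster rabbit, 51 x 52 x 77 mm, standing on the table to the left of the feed box. Origin: middle of its underside
There are look-alikes about, which are no part of the job. What is shaped like the heart but yellow is not meant.

How it is judged:
By the outcome, as a careful person would: the job done as asked, in the order asked, and still so for the second after the job is handed in, with the robot touching nothing.
It also fails if it takes over 40 s, if anything falls off the work surface, if the arm or the gripper's body presses on something with over 40 N, if the wrist force passes 120 N, or if a joint passes its speed limit or range.

ROBOT

A 6-joint arm with a two-finger parallel gripper is mounted at the origin on a cart in front of the work surface, level with it; the furniture and walls round the work are solid. World frame = base frame: x ahead of the robot, y to its left, z up, the work surface at z = 0. Lengths are in mm, angles in rad, forces in N, time in s.
With the tool pointing down it reaches from about 275 to 750 mm from the base axis. Payload 10.2 kg.
Tool frame: the origin (TCP) lies midway between the tips of the shut fingers; the grasp point (between the pads) lies grip_depth behind it (grip_depth is the distance from the TCP to the grasp point, in mm); z points along the fingers, y is the line along which they close (so a half turn about z gives the same grasp; the last joint's range is limited). The gripper opens to 85 mm and grips with 20 to 120 N. Pads are 22 mm wide; open, the fingers measure 114 mm over their backs; the gripper's body (76 mm by 85 mm) begins 54 mm behind the grasp point. The pads swing forward as they close: fully open they stand 13 mm farther back than shut.
Start: joints at [0.91, 0.313, 1.498, -0, 1.331, -0.223], TCP at [222.585, 475.486, 195.594] pointing down, gripper open.
Joint ranges: [-2.94, 2.94], [-0.97, 2.17], [0.19, 2.56], [-1.23, 4.37], [0.02, 3.11], [-2.88, 2.88]. Speed limits (rad/s): [2.39, 2.39, 3.01, 3.14, 3.14, 3.14].

INTERFACE

Orientations are given as a unit quaternion [w, x, y, z].
In Python, from rig import * gives the robot as it stands.
- The arm moves only by the tool servo_tool, never from a script. Its argument "commands" is a list of rows, each a list of 3 entries, a list of its own where there are three numbers: the gripper command: -1 is fully open, 1 is shut, values between are in proportion, then the shift along the tool's x, y, z in m, then the turn, a rotation vector about the tool's x, y, z in units of 6 degrees (1.0 is 6 degrees). In form: [[grip, [dx, dy, dz], [ax, ay, az]], ...]. A call has 1 to 10 rows; each row shifts and turns the commanded pose from where the row before left it, along the tool's axes as they then stand; what a row does not reach is not made up. A row lasts 1/12 s, in which the tool goes at most 41.7 mm and 7.16 degrees, less where a joint would pass 70% of its speed; a pose out of reach is approached as far as the arm can. A call is refused whole if a number of a shift passes 0.0417 or a number of a turn 1, either way. A call with a gripper value outside its range is refused whole. The fingers move at their own pace and stop on an object; "squeeze" is the grip in N (left out, the last holds). Time passes only in rows, so rows that do not move let the fingers close. It gives the time, the measured TCP pose, the force, the opening and the grip force at its end, in the units of the state.
- sense(): the state, without advancing time (a new reading comes with each control period).
- capture(name): name is "scene" or "side" or "wrist"; returns a dict with "pixels" (480x640x3 uint8, red, green, blue), "z_map" (480x640 float32, mm along the optical axis (not along the pixel's ray), 0 where there is no reading), "fx", "fy", "cx", "cy" (pixels), "rvec" (rotation vector, rad) and "tvec" (3), from world to camera coordinates, as OpenCV has them; the wrist camera has in their place "T_tool_cam" (4x4, takes a point from camera to tool coordinates, whose origin is the TCP and whose axes are the flange's). Camera axes: x right, y down, z forward; pixel columns grow to the right and rows downward; lengths in mm; the calibration is good to about 2 mm. A picture is of the moment at which its call begins: read the wrist's pose just before it.
- finish_job(): hands the job in; it is judged then, once.
The state is a dict: "time_s": time; "joints": joint angles; "dq": joint speeds; "tau": joint torques, N m; "eef_pos": TCP position; "ee_rot": TCP orientation; "force": force on the tool from outside, world axes, zero at the start; "wrist_torque": the same for the moment, N m; "grip_width": opening from 0.0 (shut) to 1.0 (fully open); "grip_force": force on a finger pad.
Only numpy, scipy, OpenCV 4.12 (cv2) and the standard library are available. Lean on these libraries where they do the work, as an engineer would, in place of code of your own. Each camera call takes 0.05 s, during which the arm holds its last target. There are 200 camera calls.

## Working session

There is one attempt and no reset: what is moved stays moved. The work goes in short steps, Python scripts to look and compute and a tool call to move; the robot and the scene stay as the last step left them, time stands still between calls to the robot, and variables do not carry over. Pictures are saved under pics/ and viewed, at most 10 in all, crops included, and the job is handed in when it is done.

Besides the shell and the picture viewer there is one more tool, called after "Request:" as name(argument=value, ...), one argument or row to a line, values as JSON. servo_tool: Moves the arm, as the interface text tells. Its arguments: {"type":"object","properties":{"commands":{"type":"array"},"squeeze":{"type":"number"}},"required":["commands"]}

```bash
mkdir -p pics; cat > h.py <<'E'
from rig import *
import numpy as np, cv2
def save(c,n): cv2.imwrite('pics/'+n, c['pixels'][:,:,::-1])
def cloud(c, s=None):
    z=c['z_map'].astype(float); v,u=np.mgrid[0:480,0:640]
    P=np.stack([(u-c['cx'])/c['fx']*z,(v-c['cy'])/c['fy']*z,z],-1)
    if 'rvec' in c:
        R=cv2.Rodrigues(np.array(c['rvec'],float))[0]; W=(P-np.array(c['tvec'],float).ravel())@R
    else:
        T=np.array(c['T_tool_cam']); W=P@T[:3,:3].T+T[:3,3]
        w,x,y,zz=s['ee_rot']
        from scipy.spatial.transform import Rotation as Ro
        W=Ro.from_quat([x,y,zz,w]).apply(W.reshape(-1,3)).reshape(W.shape)+np.array(s['eef_pos'])
    W[z==0]=np.nan
    return W
E
python3 - <<'E'
from h import *
s=sense(); print(s)
a=capture('scene');b=capture('side')
save(a,'scene.png');save(b,'side.png')
np.save('scene.npy',cloud(a));np.save('side.npy',cloud(b));np.save('scenep.npy',a['pixels']);np.save('sidep.npy',b['pixels'])
for c in(a,b): print({k:c[k] for k in('fx','cx','cy','rvec','tvec')})
E
```

```text
{'time_s': 0.0, 'joints': array([ 9.09600207e-01,  3.13452020e-01,  1.49842467e+00, -1.73944981e-05,
        1.33099435e+00, -2.23365508e-01]), 'dq': array([-4.42782465e-04, -1.56628734e-03,  3.09964363e-04, -2.06793636e-05,
        6.32222741e-04, -2.31373380e-04]), 'tau': array([ 5.70899883e-04, -4.12272763e+01, -2.59739149e+01, -1.84742166e-04,
        4.31955224e-03, -7.12004544e-05]), 'eef_pos': array([222.39978257, 475.23910096, 195.0387443 ]), 'ee_rot': array([-2.65940278e-04,  2.17168879e-01,  9.76133838e-01, -5.81301078e-04]), 'force': array([-0.08485574,  0.14052608, -0.2424966 ]), 'wrist_torque': array([ 0.03162962, -0.01818719,  0.01620004]), 'grip_force': 0.0, 'grip_width': 0.9992089299775408}
{'fx': 610.3596900673689, 'cx': 323.2444890662375, 'cy': 239.35327829326758, 'rvec': array([ 1.99898677, -1.11490878,  0.53425693]), 'tvec': array([ 18.99322215, 510.06423717, 364.62975428])}
{'fx': 522.847145032015, 'cx': 322.4301990687059, 'cy': 236.77442498118515, 'rvec': array([ 0.17493258, -2.48450345,  1.72996859]), 'tvec': array([ 655.47774175,  -15.83813169, 1210.63298637])}
```

View pics/scene.png

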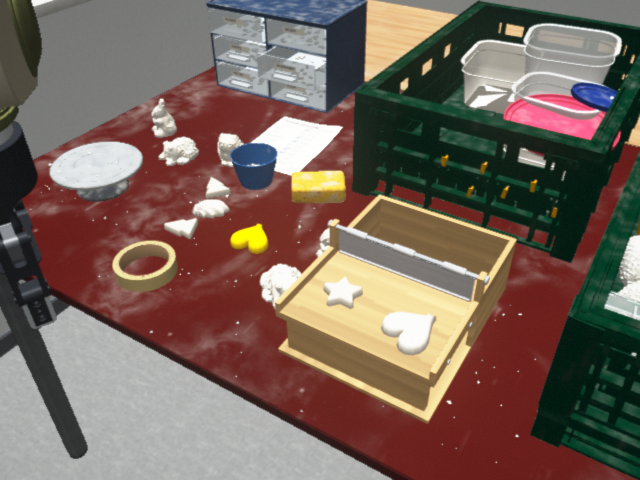

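View pics/side.png

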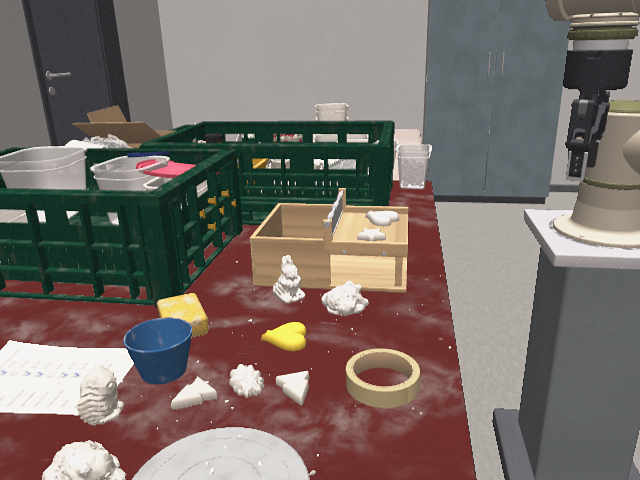

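The scene view shows the white heart at (408,330) on the right half of the shelf, its point towards about (433,315), and the star at (342,291). The only look-alike is the yellow heart on the table at (250,238). The side view shows the same white heart at (381,217) and the star at (371,235). I choose the white heart on the shelf and measure it next.

```bash
python3 - <<'E'
from h import *
W=np.load('scene.npy');p=np.load('scenep.npy').astype(int)
for n,(u,v) in dict(heart=(408,330),star=(342,291),shelf=(370,300),shelf2=(340,310),postL=(334,225),postR=(482,278)).items(): print(n,W[v,u].round(1))
white=(p.min(-1)>150)&(p.max(-1)-p.min(-1)<40)
n,l,st,ce=cv2.connectedComponentsWithStats(white.astype(np.uint8))
for nm,(u,v) in dict(heart=(408,330),star=(342,291)).items():
    m=(l==l[v,u])&(W[...,2]>86); q=W[m]; print(nm,m.sum(),np.nanmedian(q,0).round(1),np.nanmin(q,0).round(1),np.nanmax(q,0).round(1))
    h=q[:,:2].astype(np.float32); r=cv2.minAreaRect(h); print(r)
    hull=cv2.convexHull(h)[:,0]; print(hull[::max(1,len(hull)//14)].round(0).tolist())
# shelf plane
m=np.zeros((480,640),bool); m[230:420,270:520]=1
sh=m&(abs(W[...,2]-80)<4); q=W[sh]; print('shelf z',np.median(q[:,2]), cv2.minAreaRect(q[:,:2].astype(np.float32)))
to=m&(W[...,2]>118)&(W[...,2]<140); q=W[to]; print('rod/top',len(q),np.median(q,0),cv2.minAreaRect(q[:,:2].astype(np.float32)))
S=np.load('side.npy')
for n,(u,v) in dict(heart=(381,217),star=(371,235)).items(): print('side',n,S[v,u].round(1))
c=cv2.imread('pics/scene.png')[190:420,260:530]; cv2.imwrite('pics/crop.png',cv2.resize(c,None,fx=2.5,fy=2.5,interpolation=2))
E
```

```text
heart [495.5 211.4  94.3]
star [515.5 314.3  91.8]
shelf [531.5 281.6  79.1]
shelf2 [496.7 306.   77.8]
postL [587.8 370.1 129.9]
postR [588.  159.6 130.7]
heart 1375 [498.9 209.2  93.2] [471.3 186.6  86.1] [536.9 246.9  96.6]
((499.96856689453125, 217.07882690429688), (61.78355026245117, 57.78237533569336), 14.166820526123047)
[[537.0, 197.0], [524.0, 229.0], [522.0, 231.0], [518.0, 236.0], [512.0, 242.0], [510.0, 244.0], [500.0, 247.0], [494.0, 245.0], [494.0, 245.0], [490.0, 242.0], [472.0, 209.0], [471.0, 207.0], [472.0, 203.0], [474.0, 195.0], [480.0, 191.0], [482.0, 189.0], [484.0, 188.0], [491.0, 187.0], [494.0, 187.0], [501.0, 188.0], [535.0, 196.0]]
star 571 [515.6 315.6  91.3] [493.5 293.4  86.1] [542.6 341.1  95.3]
((518.6508178710938, 318.1959533691406), (49.2379264831543, 46.379783630371094), 6.006723403930664)
[[543.0, 326.0], [542.0, 327.0], [520.0, 340.0], [517.0, 341.0], [515.0, 341.0], [494.0, 322.0], [503.0, 295.0], [505.0, 293.0], [530.0, 296.0], [535.0, 297.0], [536.0, 298.0]]
shelf z 78.93349778881085 ((592.2979125976562, 265.6663818359375), (221.43008422851562, 281.33233642578125), 89.9451675415039)
rod/top 1215 [591.17416433 244.11508351 126.43420756] ((591.942626953125, 264.4689025878906), (17.812955856323242, 222.99159240722656), 0.32812950015068054)
side heart [506.3 238.1  94.9]
side star [519.2 336.7  92.4]
```

View pics/crop.png

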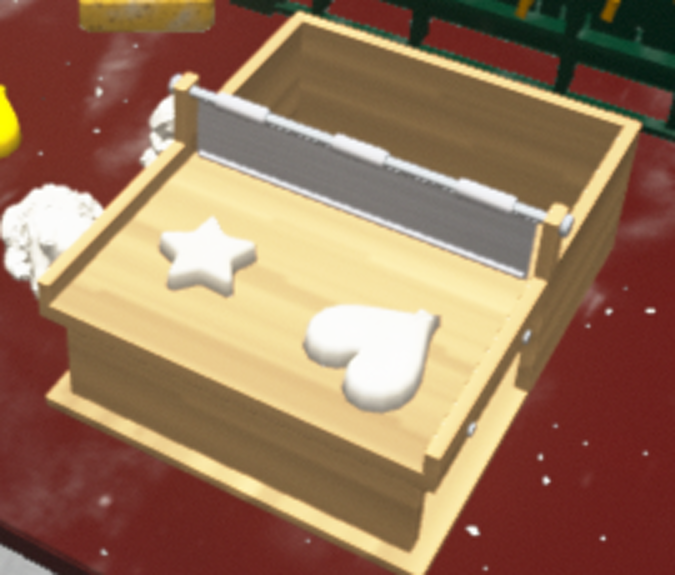

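Request:
servo_tool(
  commands=[
    [0.48,[0,0,0],[0,0,-0.836]],
    [0.48,[0,0,0],[0,0,-0.836]],
    [0.48,[0,0,0],[0,0,-0.836]],
    [0.48,[0,0,0],[0,0,-0.836]],
    [0.48,[0,0,0],[0,0,-0.836]],
  ],
)

```text
time_s: 0.52
eef_pos: [222.5, 475.3, 195.3]
ee_rot: [-0.0, -0.002, 1.0, -0.0]
force: [0.5, 0.2, -0.6]
grip_width: 0.298
grip_force: 0.0
```

```bash
python3 - <<'E'
from h import *
import rig
print([n for n in dir(rig) if not n.startswith('_')], getattr(rig,'grip_depth',None))
s=sense();print(s['eef_pos'],s['ee_rot'],s['grip_width'],s['joints'])
E
```

```text
['PlanningError', 'capture', 'finish_job', 'grip_depth', 'sense'] 18.700000000000003
[222.46049288 475.32944397 195.26476101] [-2.32686611e-04 -2.15536145e-03  9.99997603e-01 -3.05579635e-04] 0.29764198818701343 [ 9.09610851e-01  3.13197662e-01  1.49817001e+00 -9.92089136e-06
  1.33099309e+00 -6.65493842e-01]
```

Request:
servo_tool(
  commands=[
    [0.48,[-0.011,-0.013,0],[0,0,0]],
    [0.48,[-0.022,-0.026,0],[0,0,0]],
    [0.48,[-0.023,-0.027,0],[0,0,0]],
    [0.48,[-0.023,-0.027,0],[0,0,0]],
    [0.48,[-0.023,-0.027,0],[0,0,0]],
    [0.48,[-0.023,-0.027,0],[0,0,0]],
    [0.48,[-0.023,-0.027,0],[0,0,0]],
    [0.48,[-0.023,-0.027,0],[0,0,0]],
    [0.48,[-0.023,-0.027,0],[0,0,0]],
    [0.48,[-0.022,-0.026,0],[0,0,0]],
  ],
)

```text
time_s: 1.35
eef_pos: [439.4, 219.8, 195.4]
ee_rot: [-0.0, 0.0, 1.0, -0.0]
force: [0.4, -0.0, -0.5]
grip_width: 0.257
grip_force: 0.0
```

Request:
servo_tool(
  commands=[
    [0.48,[0,-0.008,0.015],[0,0,0]],
    [0.48,[0,0,0.015],[0,0,0]],
    [0.48,[0,0,0.01],[0,0,0]],
    [0.48,[0,0,0],[0,0,0]],
    [0.48,[0,0,0],[0,0,0]],
  ],
)

```text
time_s: 1.77
eef_pos: [438.3, 213.8, 155.6]
ee_rot: [-0.0, -0.0, 1.0, -0.0]
force: [0.0, 0.3, 0.5]
grip_width: 0.26
grip_force: 0.0
```

```bash
python3 - <<'E'
from h import *
s=sense();print(s['eef_pos'],s['ee_rot'],s['grip_width'])
c=capture('wrist');save(c,'w1.png');W=cloud(c,s);print(np.array(c['T_tool_cam']).round(2))
p=c['pixels'].astype(int)
white=(p.min(-1)>150)&(p.max(-1)-p.min(-1)<40)&(W[...,2]>86)&(W[...,2]<100)
n,l,st,ce=cv2.connectedComponentsWithStats(white.astype(np.uint8))
for i in range(1,n):
    if st[i,4]>1000:
        q=W[l==i]; print(st[i],ce[i].round(),np.nanmedian(q,0).round(1),np.nanmin(q,0).round(1),np.nanmax(q,0).round(1))
sh=(abs(W[...,2]-80)<5); q=W[sh]; print('shelf',np.median(q[:,2]),q[:,:2].min(0),q[:,:2].max(0))
a=capture('scene');save(a,'s2.png')
E
```

```text
[438.32101776 213.76856228 155.56722169] [-3.65250805e-04 -2.64639389e-04  9.99999896e-01 -6.23164238e-05] 0.26014867971321315
[[  -0.     -0.95   -0.31   78.13]
 [   1.     -0.      0.     -0.82]
 [  -0.     -0.31    0.95 -176.44]
 [   0.      0.      0.      1.  ]]
[ 289  288   64   92 4135] [318. 334.] [501.4 209.5  92.9] [471.9 192.6  86. ] [537.7 232.6  95.2]
[ 446  319   74   56 2027] [482. 348.] [513.5 316.7  91.1] [494.4 293.1  86. ] [532.4 342.1  93.4]
shelf 78.38716803668952 [452.60789482   3.08119203] [595.51718765 375.61717884]
```

View pics/w1.png

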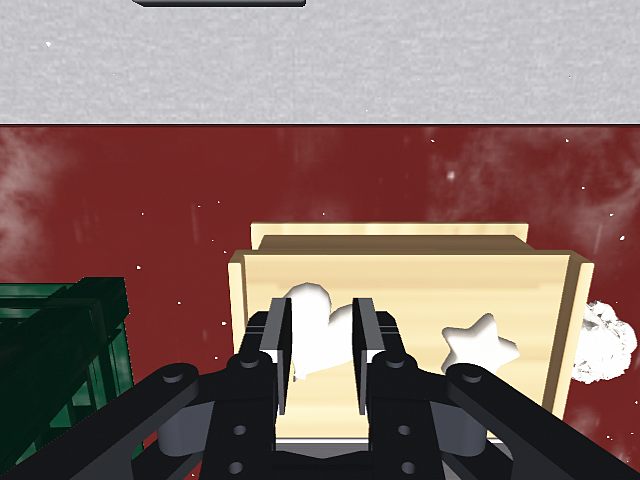

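The wrist view agrees: the heart is at (318,334) between and ahead of the fingers, and the star is clear to the right at (482,348). The box is square to the world, and its shelf measures about 79 mm high. I now descend behind the heart.

Request:
servo_tool(
  commands=[
    [0.48,[0,0,0.015],[0,0,0]],
    [0.48,[0,0,0.018],[0,0,0]],
    [0.48,[0,0,0.015],[0,0,0]],
    [0.48,[0,0,0.01],[0,0,0]],
    [0.48,[0,0,0.007],[0,0,0]],
    [0.48,[0,0,0.004],[0,0,0]],
    [0.48,[0,0,0.003],[0,0,0]],
    [0.48,[0,0,0],[0,0,0]],
    [0.48,[0,0,0],[0,0,0]],
  ],
)

```text
time_s: 2.62
eef_pos: [438.9, 213.6, 84.1]
ee_rot: [0.0, -0.0, 1.0, 0.0]
force: [0.3, -0.1, 0.4]
grip_width: 0.26
grip_force: 0.0
```

```bash
python3 - <<'E'
from h import *
s=sense();print(s['eef_pos'],s['force'])
a=capture('scene');c=a['pixels'][190:420,260:530,::-1]; cv2.imwrite('pics/s3.png',cv2.resize(c,None,fx=2.5,fy=2.5,interpolation=2))
E
```

```text
[438.88467788 213.5739965   84.06806417] [ 0.25263888 -0.10552701  0.4174594 ]
```

View pics/s3.png

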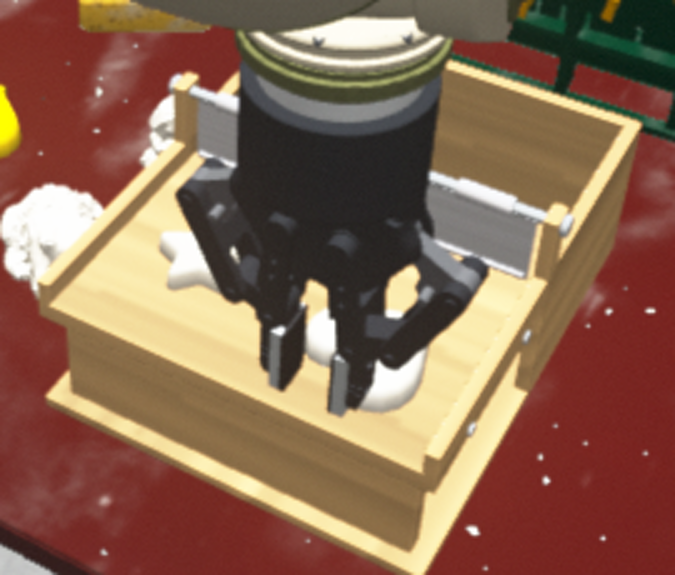

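The scene crop shows both fingertips low behind the heart's lobes at (285,375) and (340,400), touching nothing. I start the slow push.

Request:
servo_tool(
  commands=[
    [0.48,[-0.004,0,0],[0,0,0]],
    [0.48,[-0.004,0,0],[0,0,0]],
    [0.48,[-0.004,0,0],[0,0,0]],
    [0.48,[-0.003,0,0],[0,0,0]],
    [0.48,[-0.003,0,0],[0,0,0]],
    [0.48,[-0.003,0,0],[0,0,0]],
    [0.48,[-0.003,0,0],[0,0,0]],
    [0.48,[-0.003,0,0],[0,0,0]],
    [0.48,[-0.003,0,0],[0,0,0]],
    [0.48,[-0.003,0,0],[0,0,0]],
  ],
)

```text
time_s: 3.5
eef_pos: [471.9, 213.5, 83.6]
ee_rot: [0.0, 0.0, 1.0, -0.0]
force: [0.1, 0.3, -0.6]
grip_width: 0.259
grip_force: 0.0
```

Request:
servo_tool(
  commands=[
    [0.48,[-0.003,0,0],[0,0,0]],
    [0.48,[-0.003,0,0],[0,0,0]],
    [0.48,[-0.003,0,0],[0,0,0]],
    [0.48,[-0.003,0,0],[0,0,0]],
    [0.48,[-0.003,0,0],[0,0,0]],
    [0.48,[-0.003,0,0],[0,0,0]],
    [0.48,[-0.002,0,0],[0,0,0]],
    [0.48,[0,0,0],[0,0,0]],
  ],
)

```text
time_s: 4.17
eef_pos: [491.9, 213.4, 83.6]
ee_rot: [0.0, 0.0, 1.0, 0.0]
force: [0.3, -0.5, 0.6]
grip_width: 0.262
grip_force: 0.0
```

```bash
cat > look.py <<'E'
from h import *
import sys
s=sense();print(s['eef_pos'],s['force'])
a=capture('scene');w=capture('wrist')
for n,c in(('scene',a),('wrist',w)):
    W=cloud(c,s);p=c['pixels'].astype(int)
    white=(p.min(-1)>150)&(p.max(-1)-p.min(-1)<45)&(W[...,2]>85)&(W[...,2]<100)&(W[...,0]>460)&(W[...,0]<640)&(W[...,1]>165)&(W[...,1]<350)
    for nm,k in(('heart',W[...,1]<275),('star',W[...,1]>=275)):
        q=W[white&k]
        if len(q):print(n,nm,len(q),np.percentile(q,[1,50,99],axis=0).round(0).tolist())
L=cloud(w,s); m=np.zeros((480,640),bool); m[300:,150:500]=1
q=L[m&(w['pixels'].max(-1)<110)&(L[...,2]>98)&(L[...,2]<134)]
q=q[abs(q[:,1]-s['eef_pos'][1])<90]
for lo in(98,108,120,128):
    k=q[(q[:,2]>=lo)&(q[:,2]<lo+10)]
    if len(k): print('links z',lo,len(k),np.percentile(k,[1,99],axis=0).round(0).tolist())
A=a['pixels'][190:420,260:530,::-1];A=cv2.resize(A,(540,460));B=w['pixels'][230:,150:560,::-1]
B=cv2.resize(B,(250,152)); o=np.zeros((460,800,3),np.uint8);o[:,:540]=A;o[:152,550:]=B
cv2.imwrite('pics/'+sys.argv[1],o)
E
python3 look.py p1.png
```

```text
[491.92208049 213.43355687  83.55223026] [ 0.33681143 -0.54393682  0.59649525]
scene heart 1274 [[473.0, 181.0, 85.0], [496.0, 209.0, 93.0], [592.0, 251.0, 96.0]]
scene star 627 [[496.0, 296.0, 85.0], [516.0, 316.0, 91.0], [593.0, 344.0, 94.0]]
wrist heart 8741 [[474.0, 188.0, 86.0], [496.0, 210.0, 93.0], [530.0, 244.0, 94.0]]
wrist star 5684 [[496.0, 295.0, 86.0], [517.0, 315.0, 91.0], [540.0, 338.0, 93.0]]
links z 108 2 [[485.0, 201.0, 118.0], [486.0, 201.0, 118.0]]
links z 120 831 [[480.0, 189.0, 121.0], [502.0, 236.0, 130.0]]
links z 128 808 [[480.0, 188.0, 128.0], [501.0, 237.0, 134.0]]
```

View pics/p1.png

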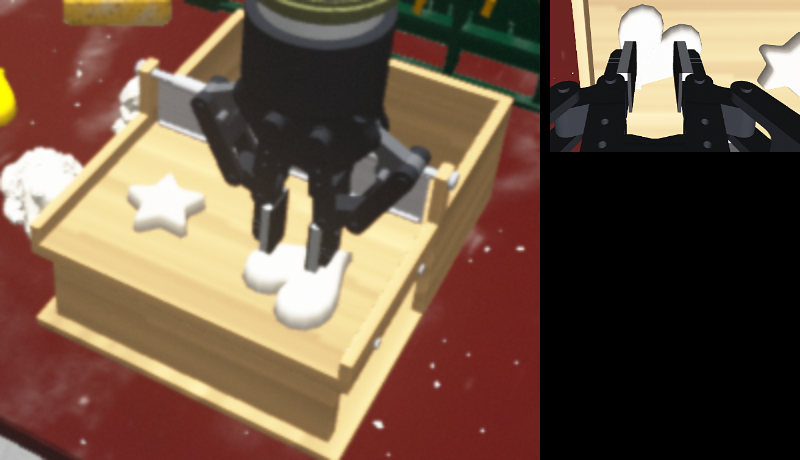

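The picture shows the fingertips riding over the heart's top, which has hardly moved. The partly open tips therefore stand well above the TCP. I lift, go back and measure the real tip height.

Request:
servo_tool(
  commands=[
    [0.48,[0,0,-0.006],[0,0,0]],
    [0.48,[0.01,0,-0.004],[0,0,0]],
    [0.48,[0.015,0,0],[0,0,0]],
    [0.48,[0.015,0,0],[0,0,0]],
    [0.48,[0.01,0,0],[0,0,0]],
    [0.48,[0.003,0,0],[0,0,0]],
    [0.48,[0,0,0],[0,0,0]],
  ],
)

```text
time_s: 4.85
eef_pos: [437.9, 213.6, 94.2]
ee_rot: [0.0, -0.0, 1.0, 0.0]
force: [0.2, 0.4, 0.0]
grip_width: 0.259
grip_force: 0.0
```

```bash
cat > tip.py <<'E'
from h import *
s=sense();e=s['eef_pos'];print(e,s['grip_width'])
for n in('wrist','side','scene'):
    W=cloud(capture(n),s)-e
    m=(abs(W[...,0])<14)&(abs(W[...,1])<32)&(W[...,2]<45)&(W[...,2]>(83-e[2] if e[0]>436 else -40))
    q=W[m]
    if len(q)<5: print(n,len(q));continue
    print(n,len(q),'z pct',np.percentile(q[:,2],[0,1,2,5,10,50]).round(1),'xy',q[:,:2].min(0).round(0),q[:,:2].max(0).round(0), np.histogram(q[:,2],range(-30,46,5))[0])
E
python3 tip.py; python3 look.py p2.png
```

```text
[437.94555905 213.61296255  94.18531174] 0.2588993012020567
wrist 784 z pct [33.9 34.7 35.1 36.4 38.  41.6] xy [-12. -25.] [11. 23.] [  0   0   0   0   0   0   0   0   0   0   0   0  15 209 560]
side 41 z pct [36.9 36.9 36.9 36.9 37.2 40.3] xy [-10.  16.] [11. 27.] [ 0  0  0  0  0  0  0  0  0  0  0  0  0 20 21]
scene 144 z pct [34.1 34.6 35.  36.2 37.2 41.5] xy [-12. -24.] [12. 25.] [ 0  0  0  0  0  0  0  0  0  0  0  0  3 47 94]
[439.06660202 213.47078217  93.84536216] [ 0.49041431 -0.55885538  0.62370805]
scene heart 647 [[473.0, 174.0, 85.0], [493.0, 199.0, 92.0], [593.0, 245.0, 95.0]]
scene star 347 [[495.0, 298.0, 85.0], [510.0, 320.0, 91.0], [528.0, 341.0, 94.0]]
wrist heart 6179 [[474.0, 195.0, 86.0], [502.0, 210.0, 93.0], [531.0, 233.0, 95.0]]
wrist star 930 [[495.0, 299.0, 85.0], [505.0, 320.0, 90.0], [533.0, 341.0, 93.0]]
links z 120 20 [[432.0, 201.0, 128.0], [439.0, 224.0, 130.0]]
links z 128 152 [[428.0, 191.0, 129.0], [449.0, 233.0, 134.0]]
```

```bash
python3 - <<'E'
from h import *
s=sense();e=s['eef_pos'];print(e)
a=capture('scene');b=capture('side')
K=np.array([[a['fx'],0,a['cx']],[0,a['fy'],a['cy']],[0,0,1]])
Kb=np.array([[b['fx'],0,b['cx']],[0,b['fy'],b['cy']],[0,0,1]])
for dz in(0,10,20):
    P=np.array([[e[0]+x,e[1]+y,e[2]+dz] for y in(11,-11) for x in(-11,11)])
    pa=cv2.projectPoints(P,a['rvec'],a['tvec'],K,None)[0][:,0]; pb=cv2.projectPoints(P,b['rvec'],b['tvec'],Kb,None)[0][:,0]
    print(dz,'scene crop',((pa-[340,270])*5).round(0).tolist(),'side',((pb-[370,170])*6).round(0).tolist())
A=cv2.resize(a['pixels'][270:390,340:420,::-1],None,fx=5,fy=5);B=cv2.resize(b['pixels'][170:240,370:430,::-1],None,fx=6,fy=6)
o=np.zeros((600,770,3),np.uint8);o[:,:400]=A;o[:420,410:]=B;cv2.imwrite('pics/tip.png',o)
E
```

```text
[438.98315327 213.42408152  93.59817059]
0 scene crop [[157.0, 467.0], [202.0, 404.0], [244.0, 507.0], [288.0, 442.0]] side [[306.0, 279.0], [239.0, 278.0], [305.0, 259.0], [239.0, 257.0]]
10 scene crop [[158.0, 437.0], [204.0, 374.0], [247.0, 478.0], [291.0, 413.0]] side [[308.0, 250.0], [240.0, 249.0], [306.0, 231.0], [240.0, 229.0]]
20 scene crop [[160.0, 407.0], [207.0, 344.0], [249.0, 447.0], [294.0, 382.0]] side [[309.0, 221.0], [241.0, 220.0], [308.0, 202.0], [241.0, 201.0]]
```

View pics/tip.png

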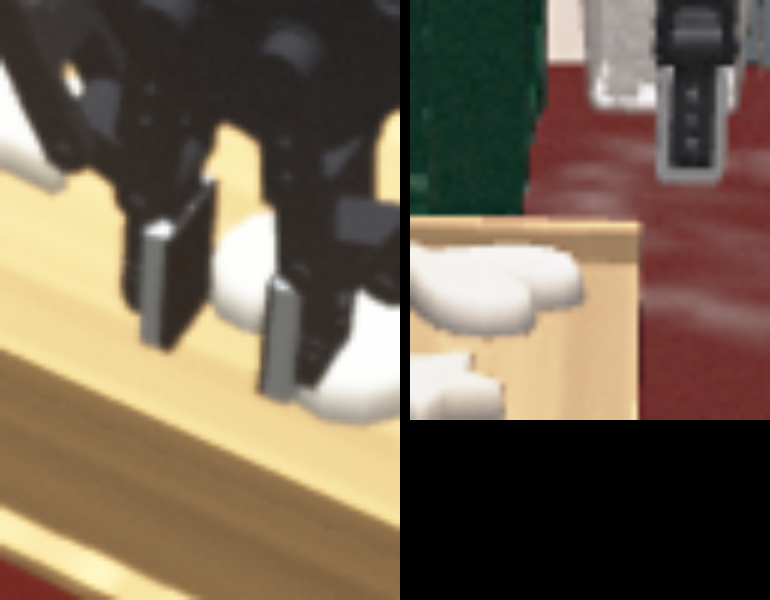

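The crop shows the tips ending at about (168,350) and (280,400), and at (690,183) in the side view. Three views agree that the tips are about 34 mm above the reported TCP at this opening. I shut the fingers, which makes a longer, narrow pusher for the notch between the lobes, and measure the profile again.

Request:
servo_tool(
  commands=[
    [1,[0.004,0,0],[0,0,0]],
    [1,[0,0,0],[0,0,0]],
    [1,[0,0,0],[0,0,0]],
    [1,[0,0,0],[0,0,0]],
    [1,[0,0,0],[0,0,0]],
    [1,[0,0,0],[0,0,0]],
  ],
)

```text
time_s: 5.7
eef_pos: [434.6, 213.5, 93.6]
ee_rot: [-0.0, 0.0, 1.0, 0.0]
force: [0.5, 0.1, 0.0]
grip_width: 0.002
grip_force: 0.0
```

```bash
python3 - <<'E'
from h import *
s=sense();e=s['eef_pos'];print(e,s['grip_width'])
for n in('scene','side','wrist'):
    c=capture(n);W=cloud(c,s)-e
    dark=(c['pixels'].max(-1)<150)
    print(n)
    for lo in range(-5,125,10):
        m=(abs(W[...,0])<70)&(abs(W[...,1])<100)&(W[...,2]>=lo)&(W[...,2]<lo+10)
        if n!='wrist' : m&=(W[...,0]<60)
        if lo<5: m&=(abs(W[...,0])<15)&(abs(W[...,1])<25)
        m&=dark
        q=W[m]
        if len(q)>3: print(lo,len(q),'zmin',q[:,2].min().round(1),np.percentile(q[:,:2],[2,98],axis=0).round(0).tolist())
E
```

```text
[434.59326939 213.48906333  93.5871552 ] 0.0024212337354418646
scene
35 68 zmin 38.2 [[-12.0, -11.0], [-5.0, 12.0]]
45 174 zmin 45.0 [[-12.0, -14.0], [5.0, 13.0]]
55 181 zmin 55.1 [[-12.0, -14.0], [4.0, 13.0]]
65 123 zmin 65.3 [[-12.0, -14.0], [-3.0, 12.0]]
75 272 zmin 75.0 [[-14.0, -28.0], [2.0, 28.0]]
85 653 zmin 85.0 [[-13.0, -35.0], [9.0, 36.0]]
95 446 zmin 95.0 [[-17.0, -43.0], [9.0, 43.0]]
105 608 zmin 105.0 [[-18.0, -52.0], [4.0, 50.0]]
115 724 zmin 115.0 [[-18.0, -60.0], [-3.0, 57.0]]
side
35 43 zmin 35.5 [[-11.0, 4.0], [11.0, 14.0]]
45 60 zmin 45.0 [[-10.0, 4.0], [11.0, 16.0]]
55 58 zmin 55.3 [[-10.0, 3.0], [11.0, 16.0]]
65 46 zmin 65.0 [[-10.0, 5.0], [10.0, 18.0]]
75 35 zmin 75.5 [[-10.0, -2.0], [12.0, 33.0]]
85 72 zmin 85.1 [[-12.0, -15.0], [12.0, 40.0]]
95 64 zmin 95.1 [[-15.0, 14.0], [17.0, 50.0]]
105 80 zmin 105.0 [[-17.0, -38.0], [17.0, 57.0]]
115 97 zmin 115.0 [[-16.0, -15.0], [17.0, 63.0]]
wrist
35 558 zmin 36.8 [[-12.0, -13.0], [-7.0, 11.0]]
45 1194 zmin 45.0 [[-12.0, -14.0], [-6.0, 12.0]]
55 1441 zmin 55.0 [[-12.0, -14.0], [-6.0, 12.0]]
65 1524 zmin 65.0 [[-12.0, -12.0], [10.0, 11.0]]
75 4854 zmin 75.0 [[-14.0, -31.0], [8.0, 30.0]]
85 12870 zmin 85.0 [[-13.0, -38.0], [8.0, 36.0]]
95 10628 zmin 95.0 [[-18.0, -46.0], [8.0, 45.0]]
105 16183 zmin 105.0 [[-18.0, -54.0], [-5.0, 52.0]]
115 3781 zmin 115.0 [[-18.0, -51.0], [-12.0, 50.0]]
```

Request:
servo_tool(
  commands=[
    [0.76,[0,0,0.01],[0,0,0]],
    [0.76,[0,0,0.01],[0,0,0]],
    [0.76,[0,0,0.01],[0,0,0]],
    [0.76,[0,0,0.005],[0,0,0]],
    [0.76,[0,0,0],[0,0,0]],
    [0.76,[0,0,0],[0,0,0]],
  ],
)

```text
time_s: 6.35
eef_pos: [434.4, 213.4, 58.2]
ee_rot: [-0.0, 0.0, 1.0, -0.0]
force: [-0.1, 0.9, -0.3]
grip_width: 0.117
grip_force: 0.0
```

```bash
python3 - <<'E'
from h import *
s=sense();e=s['eef_pos'];print(e,s['grip_width'])
for n in('wrist','scene','side'):
    c=capture(n);W=cloud(c,s)
    m=(abs(W[...,0]-e[0])<15)&(abs(W[...,1]-e[1])<24)&(W[...,2]>82)&(W[...,2]<120)
    q=W[m]; print(n,len(q),np.percentile(q,[0,2,98,100],axis=0).round(1).tolist())
E
```

```text
[434.40767545 213.44203368  58.19151694] 0.1171896669518067
wrist 3024 [[422.4, 193.8, 94.1], [422.9, 194.6, 96.5], [440.4, 230.6, 119.7], [445.7, 231.5, 120.0]]
scene 477 [[422.2, 194.2, 92.7], [422.6, 194.6, 94.8], [444.0, 231.3, 119.6], [445.2, 232.5, 119.9]]
side 129 [[424.5, 204.6, 93.8], [424.6, 221.3, 94.9], [445.2, 234.6, 119.6], [445.9, 236.4, 119.9]]
```

Tips are at about 93 mm, so 9 mm more puts them at about 84, mid-low on the heart. Then I push to just past contact and look.

Request:
servo_tool(
  commands=[
    [0.76,[0,0,0.005],[0,0,0]],
    [0.76,[0,0,0.003],[0,0,0]],
    [0.76,[0,0,0.001],[0,0,0]],
    [0.76,[-0.004,0,0],[0,0,0]],
    [0.76,[-0.004,0,0],[0,0,0]],
    [0.76,[-0.004,0,0],[0,0,0]],
    [0.76,[-0.003,0,0],[0,0,0]],
    [0.76,[-0.003,0,0],[0,0,0]],
    [0.76,[-0.003,0,0],[0,0,0]],
    [0.76,[-0.003,0,0],[0,0,0]],
  ],
)

```text
time_s: 7.33
eef_pos: [458.9, 213.5, 49.6]
ee_rot: [0.0, 0.0, 1.0, -0.0]
force: [-0.4, 0.6, -0.1]
grip_width: 0.12
grip_force: 0.0
```

Request:
servo_tool(
  commands=[
    [0.76,[-0.003,0,0],[0,0,0]],
    [0.76,[-0.003,0,0],[0,0,0]],
    [0.76,[-0.003,0,0],[0,0,0]],
    [0.76,[-0.003,0,0],[0,0,0]],
    [0.76,[-0.003,0,0],[0,0,0]],
    [0.76,[-0.003,0,0],[0,0,0]],
    [0.76,[-0.002,0,0],[0,0,0]],
    [0.76,[-0.002,0,0],[0,0,0]],
  ],
)

```text
time_s: 8.0
eef_pos: [480.8, 213.5, 49.6]
ee_rot: [-0.0, 0.0, 1.0, -0.0]
force: [-0.3, -0.7, 0.3]
grip_width: 0.119
grip_force: 0.2
```

```bash
python3 look.py p3.png
```

```text
[480.77697016 213.4521904   49.55717416] [-0.2521841  -0.70021593  0.32257439]
scene heart 207 [[496.0, 172.0, 85.0], [533.0, 205.0, 92.0], [593.0, 235.0, 95.0]]
scene star 610 [[496.0, 296.0, 85.0], [516.0, 316.0, 91.0], [592.0, 345.0, 94.0]]
wrist heart 4005 [[492.0, 203.0, 86.0], [516.0, 212.0, 93.0], [535.0, 222.0, 94.0]]
wrist star 6205 [[495.0, 294.0, 85.0], [513.0, 316.0, 91.0], [534.0, 333.0, 93.0]]
links z 98 1315 [[469.0, 194.0, 98.0], [488.0, 231.0, 108.0]]
links z 108 1421 [[469.0, 194.0, 108.0], [488.0, 231.0, 118.0]]
links z 120 2919 [[467.0, 181.0, 120.0], [490.0, 244.0, 130.0]]
links z 128 3505 [[467.0, 176.0, 128.0], [489.0, 249.0, 134.0]]
```

View pics/p3.png

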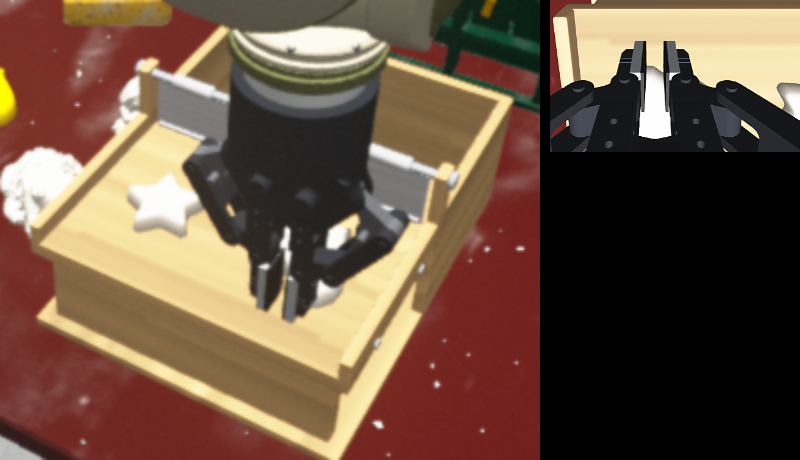

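The fingers are now behind the heart, which is moving ahead of them; the star has not moved. I keep pushing.

Request:
servo_tool(
  commands=[
    [0.76,[-0.003,0,0],[0,0,0]],
    [0.76,[-0.003,0,0],[0,0,0]],
    [0.76,[-0.003,0,0],[0,0,0]],
    [0.76,[-0.003,0,0],[0,0,0]],
    [0.76,[-0.003,0,0],[0,0,0]],
    [0.76,[-0.003,0,0],[0,0,0]],
    [0.76,[-0.003,0,0],[0,0,0]],
    [0.76,[-0.003,0,0],[0,0,0]],
    [0.76,[-0.003,0,0],[0,0,0]],
    [0.76,[-0.003,0,0],[0,0,0]],
  ],
)

```text
time_s: 8.93
eef_pos: [510.9, 213.4, 49.6]
ee_rot: [-0.0, 0.0, 1.0, -0.0]
force: [-0.6, -0.3, -0.3]
grip_width: 0.119
grip_force: 0.2
```

Request:
servo_tool(
  commands=[
    [0.76,[-0.003,0,0],[0,0,0]],
    [0.76,[-0.003,0,0],[0,0,0]],
    [0.76,[-0.003,0,0],[0,0,0]],
    [0.76,[-0.003,0,0],[0,0,0]],
    [0.76,[-0.003,0,0],[0,0,0]],
    [0.76,[-0.003,0,0],[0,0,0]],
    [0.76,[-0.003,0,0],[0,0,0]],
  ],
)

```text
time_s: 9.52
eef_pos: [531.8, 213.5, 49.6]
ee_rot: [-0.0, 0.0, 1.0, -0.0]
force: [0.1, 1.1, 0.2]
grip_width: 0.117
grip_force: 0.2
```

```bash
python3 look.py p4.png
```

```text
[531.8409289  213.45141634  49.56457958] [0.05895448 1.09346843 0.20882878]
scene heart 238 [[542.0, 183.0, 85.0], [554.0, 236.0, 92.0], [610.0, 257.0, 95.0]]
scene star 598 [[495.0, 296.0, 85.0], [516.0, 316.0, 91.0], [610.0, 341.0, 94.0]]
wrist heart 4124 [[544.0, 204.0, 87.0], [561.0, 214.0, 93.0], [585.0, 250.0, 94.0]]
wrist star 6603 [[500.0, 296.0, 88.0], [519.0, 311.0, 91.0], [540.0, 325.0, 93.0]]
links z 98 1389 [[520.0, 194.0, 98.0], [540.0, 231.0, 108.0]]
links z 108 1460 [[520.0, 194.0, 108.0], [540.0, 231.0, 118.0]]
links z 120 3011 [[518.0, 181.0, 120.0], [542.0, 244.0, 130.0]]
links z 128 3535 [[518.0, 176.0, 128.0], [541.0, 249.0, 134.0]]
```

View pics/p4.png

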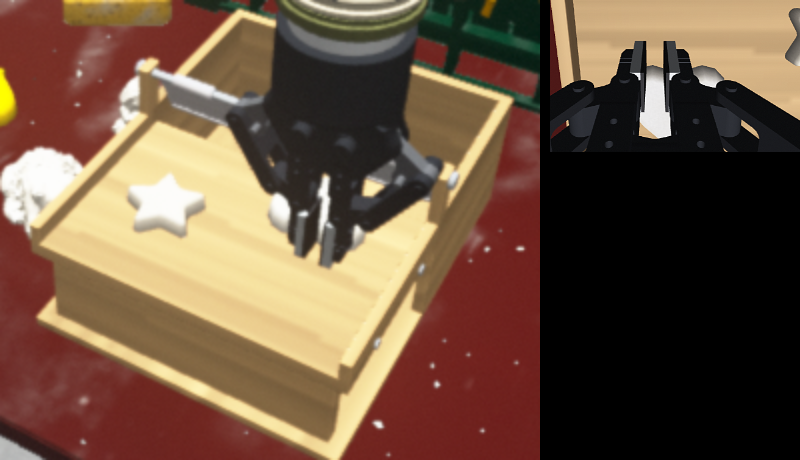

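The flap at (190,95) is lifting over the heart, and the heart sits square ahead of the fingers. I continue to just short of the rod.

Request:
servo_tool(
  commands=[
    [0.76,[-0.003,0,0],[0,0,0]],
    [0.76,[-0.003,0,0],[0,0,0]],
    [0.76,[-0.003,0,0],[0,0,0]],
    [0.76,[-0.003,0,0],[0,0,0]],
    [0.76,[-0.003,0,0],[0,0,0]],
    [0.76,[-0.003,0,0],[0,0,0]],
    [0.76,[-0.003,0,0],[0,0,0]],
    [0.76,[-0.003,0,0],[0,0,0]],
    [0.76,[-0.003,0,0],[0,0,0]],
    [0.76,[-0.003,0,0],[0,0,0]],
  ],
)

```text
time_s: 10.45
eef_pos: [561.9, 213.5, 49.6]
ee_rot: [-0.0, 0.0, 1.0, -0.0]
force: [-0.1, 0.0, 0.4]
grip_width: 0.121
grip_force: 0.3
```

Request:
servo_tool(
  commands=[
    [0.76,[-0.003,0,0],[0,0,0]],
    [0.76,[-0.002,0,0],[0,0,0]],
    [0.76,[-0.002,0,0],[0,0,0]],
    [0.76,[0,0,0],[0,0,0]],
    [0.76,[0,0,0],[0,0,0]],
    [0.76,[0,0,0],[0,0,0]],
    [0.76,[0,0,0],[0,0,0]],
  ],
)

```text
time_s: 11.03
eef_pos: [568.5, 213.5, 49.6]
ee_rot: [0.0, 0.0, 1.0, 0.0]
force: [0.0, -0.5, 0.4]
grip_width: 0.118
grip_force: 0.0
```

```bash
python3 look.py p5.png; python3 - <<'E'
from h import *
s=sense();c=capture('scene')
W=cloud(c); p=c['pixels'].astype(int)
white=(p.min(-1)>130)&(p.max(-1)-p.min(-1)<35)&(W[...,0]>540)&(W[...,0]<740)&(W[...,1]>160)&(W[...,1]<370)
for lo in range(0,110,15):
    q=W[white&(W[...,2]>=lo)&(W[...,2]<lo+15)]
    if len(q): print(lo,len(q),np.median(q,0).round())
E
```

```text
[568.53283    213.47023906  49.63193034] [ 0.0187788  -0.53449064  0.36570995]
scene heart 81 [[591.0, 172.0, 85.0], [594.0, 245.0, 86.0], [596.0, 275.0, 89.0]]
scene star 667 [[495.0, 280.0, 85.0], [517.0, 315.0, 91.0], [595.0, 344.0, 94.0]]
wrist heart 81 [[590.0, 207.0, 85.0], [592.0, 214.0, 85.0], [592.0, 275.0, 86.0]]
wrist star 5294 [[506.0, 286.0, 85.0], [522.0, 305.0, 91.0], [592.0, 326.0, 93.0]]
links z 98 2169 [[557.0, 194.0, 98.0], [593.0, 231.0, 108.0]]
links z 108 2840 [[557.0, 164.0, 108.0], [596.0, 261.0, 118.0]]
links z 120 3649 [[555.0, 164.0, 120.0], [592.0, 261.0, 130.0]]
links z 128 3521 [[554.0, 176.0, 128.0], [578.0, 249.0, 134.0]]
0 7 [728. 358.  14.]
15 7 [728. 235.  17.]
30 2 [702. 370.  36.]
45 2 [689. 369.  49.]
60 3 [675. 369.  61.]
75 350 [592. 284.  86.]
90 5 [573. 323.  92.]
105 2 [586. 223. 115.]
```

The heart is gone from the shelf and the flap reads as shut at x≈592. I draw the fingers back and lift clear.

Request:
servo_tool(
  commands=[
    [0.76,[0.008,0,0],[0,0,0]],
    [0.76,[0.015,0,0],[0,0,0]],
    [0.76,[0.018,0,0],[0,0,0]],
    [0.76,[0.018,0,0],[0,0,0]],
    [0.76,[0.018,0,0],[0,0,0]],
    [0.76,[0.018,0,-0.005],[0,0,0]],
    [0.76,[0.018,0,-0.01],[0,0,0]],
    [0.76,[0.015,0,-0.02],[0,0,0]],
    [0.76,[0,0,-0.03],[0,0,0]],
    [0.76,[0,0,-0.03],[0,0,0]],
  ],
)

```text
time_s: 12.02
eef_pos: [439.4, 213.5, 145.6]
ee_rot: [-0.001, -0.0, 1.0, -0.0]
force: [-0.0, 0.1, -0.5]
grip_width: 0.118
grip_force: 0.0
```

Request:
servo_tool(
  commands=[
    [0.76,[0,0,-0.03],[0,0,0]],
    [0.76,[0,0.03,-0.03],[0,0,0]],
    [0.76,[0.01,0.035,-0.02],[0,0,0]],
    [0.76,[0.01,0.035,0],[0,0,0]],
    [0.76,[0.01,0.035,0],[0,0,0]],
    [0.76,[0.01,0.035,0],[0,0,0]],
    [0.76,[0,0.02,0],[0,0,0]],
    [0.76,[0,0,0],[0,0,0]],
    [0.76,[0,0,0],[0,0,0]],
  ],
)

```text
time_s: 12.77
eef_pos: [400.2, 403.4, 223.7]
ee_rot: [-0.0, -0.001, 1.0, -0.0]
force: [0.3, -0.4, -0.4]
grip_width: 0.124
grip_force: 0.0
```

```bash
python3 - <<'E'
from h import *
a=capture('scene');b=capture('side');W=cloud(a)
o=np.zeros((480,800,3),np.uint8)
o[:,:500]=cv2.resize(a['pixels'][180:420,270:520,::-1],(500,480))
o[:240,510:]=cv2.resize(b['pixels'][180:310,240:420,::-1],(290,240));cv2.imwrite('pics/end.png',o)
print(sense()['time_s'])
E
```

```text
12.8667
```

View pics/end.png

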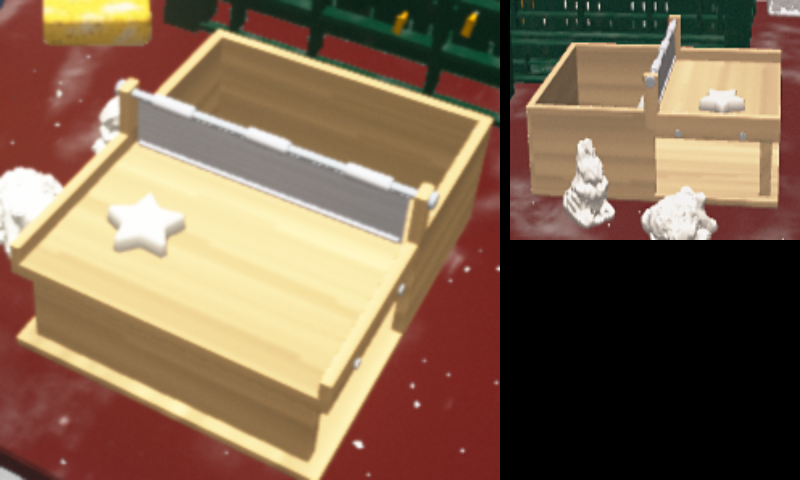

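The final view shows the flap shut and the star unmoved at (146,224), with the toad and rabbit standing. A small white spot near (642,102) in the side part could be the heart behind the flap, so I check the bin from above by depth.

Request:
servo_tool(
  commands=[
    [0.76,[-0.014,-0.009,0],[0,0,0]],
    [0.76,[-0.027,-0.017,0],[0,0,0]],
    [0.76,[-0.027,-0.017,0],[0,0,0]],
    [0.76,[-0.027,-0.017,0],[0,0,0]],
    [0.76,[-0.027,-0.017,0],[0,0,0]],
    [0.76,[-0.027,-0.017,0],[0,0,0]],
    [0.76,[-0.027,-0.017,0],[0,0,0]],
    [0.76,[-0.027,-0.017,0],[0,0,0]],
    [0.76,[-0.014,-0.009,0],[0,0,0]],
    [0.76,[0,0,0],[0,0,0]],
  ],
)

```text
time_s: 13.7
eef_pos: [620.1, 261.8, 223.2]
ee_rot: [-0.0, 0.003, 1.0, -0.0]
force: [-0.9, -1.7, -0.6]
grip_width: 0.12
grip_force: 0.0
```

```bash
python3 - <<'E'
from h import *
s=sense();print(s['eef_pos'],s['time_s'])
for n in('wrist','side','scene'):
    c=capture(n);W=cloud(c,s);p=c['pixels'].astype(int)
    box=(W[...,0]>594)&(W[...,0]<728)&(W[...,1]>166)&(W[...,1]<366)&(W[...,2]<94)
    m=box&(p.min(-1)>140)&(p.max(-1)-p.min(-1)<45)
    print(n,'bin px',box.sum(),'white',m.sum())
    if m.sum()>20: print(np.percentile(W[m],[2,25,50,75,98],axis=0).round(0).tolist(), np.argwhere(m).mean(0))
    # coarse height map of bin
    if n=='wrist':
        for x in range(600,730,15):
            r=[]
            for y in range(170,366,20):
                k=box&(abs(W[...,0]-x)<7)&(abs(W[...,1]-y)<10); r.append(f"{np.median(W[k][:,2]):.0f}/{'w' if m[k].mean()>.5 else '.'}" if k.sum()>5 else '-')
            print(x,r)
E
```

```text
[620.06372077 261.80197334 223.17965478] 13.7
wrist bin px 28124 white 4270
[[611.0, 173.0, 8.0], [618.0, 208.0, 25.0], [624.0, 237.0, 37.0], [631.0, 302.0, 47.0], [642.0, 360.0, 62.0]] [199.00327869 312.070726  ]
600 ['-', '-', '-', '-', '-', '-', '-', '-', '-', '-']
615 ['39/w', '58/w', '61/w', '47/w', '40/w', '39/w', '43/w', '44/w', '43/w', '39/w']
630 ['37/w', '39/w', '50/w', '29/w', '16/w', '17/w', '16/w', '16/w', '16/w', '16/w']
645 ['6/.', '22/w', '22/w', '7/.', '6/.', '6/.', '6/.', '6/.', '6/.', '6/.']
660 ['6/.', '6/.', '6/.', '6/.', '6/.', '6/.', '6/.', '6/.', '6/.', '6/.']
675 ['6/.', '6/.', '6/.', '6/.', '6/.', '6/.', '6/.', '6/.', '6/.', '6/.']
690 ['6/.', '6/.', '6/.', '6/.', '6/.', '6/.', '6/.', '6/.', '6/.', '6/.']
705 ['6/.', '6/.', '6/.', '6/.', '6/.', '6/.', '6/.', '6/.', '6/.', '6/.']
720 ['7/.', '7/.', '6/.', '6/.', '6/.', '6/.', '6/.', '6/.', '6/.', '7/.']
side bin px 1093 white 15
scene bin px 3457 white 43
[[594.0, 190.0, 14.0], [726.0, 233.0, 15.0], [727.0, 256.0, 17.0], [727.0, 306.0, 18.0], [728.0, 353.0, 85.0]] [261.81395349 429.1627907 ]
```

```bash
python3 -c "
from rig import *
print(finish_job())"
```

```text
the job is handed in; nothing more can be done
None
```

I pushed the white heart under the flap and it dropped into the bin, where depth readings show it leaning on the slide. The flap fell shut, the star and the toad and rabbit did not move, and I handed the job in at about 14 s (a first pass ran above the heart without moving it and was redone lower).

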